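Tamp the desiccant bricks level in the dry-pack tray

ROBOT

A 6-joint arm with a two-finger parallel gripper is mounted at the origin on the work surface. World frame = base frame: x ahead of the robot, y to its left, z up, the work surface at z = 0. Lengths are in mm, angles in degrees, forces in N, time in s.
With the tool pointing down it reaches from about 300 to 850 mm from the base axis. Payload 4.2 kg.
Tool frame: the origin (TCP) lies on the centre line of the jaws, within the pads' length; the fingertips stand 14 mm ahead of it and the grasp point (between the pads) lies 5 mm behind it; z points along the fingers, y is the line along which they close (so a half turn about z gives the same grasp; the last joint's range is limited). The gripper opens to 91 mm and grips with 3 to 60 N. Pads are 32 mm wide; open, the fingers measure 118 mm over their backs; the gripper's body (76 mm by 178 mm) begins 60 mm behind the grasp point.
Start: joints at [72.021, 18.312, 89.639, -0, 72.044, -1.146], TCP at [166.518, 550.379, 189.776] pointing down, gripper open.
Joint ranges: [-177.97, 177.97], [-48.28, 115.42], [12.27, 149.76], [-77.06, 257.06], [2.81, 150.46], [-146.56, 146.56]. Speed limits (degrees/s): [147.25, 147.25, 180, 180, 180, 180].

INTERFACE

Orientations are given as [roll, pitch, yaw] about the fixed x, y, z axes, in that order (R = Rz(yaw) Ry(pitch) Rx(roll)).
In Python, from workcell import env gives the robot as it stands.
- The arm moves only by the tool arm_command, never from a script. Its argument "motion" is a list of rows, each an object with "offset": the shift along the tool's x, y, z in m, a list of three; "spin": the turn about the tool's z in rad. In form: [{"offset": [tx, ty, tz], "spin": spin}, ...]. A call has 1 to 5 rows; each row shifts and turns the commanded pose from where the row before left it, along the tool's axes as they then stand; what a row does not reach is not made up. A row lasts 1/8 s, in which the tool goes at most 62.5 mm and 10.7 degrees, less where a joint would pass 70% of its speed; a pose out of reach is approached as far as the arm can. A call with a gripper value outside its range is refused whole. "jaw" is the finger opening in m, from 0 to 0.0912, set as the call begins (left out, the last holds). The fingers move at their own pace and stop on an object; "newtons" is the grip in N (left out, the last holds). Time passes only in rows, so rows that do not move let the fingers close. It gives the time, the measured TCP pose, the force, the opening and the grip force at its end, in the units of the state.
- env.state(): the state, without advancing time (a new reading comes with each control period).
- env.grab_frame(name): name is "scene" or "top"; returns (picture, depth): 400x640x3 uint8, blue, green, red; 400x640 float32, mm along the optical axis (not along the pixel's ray), 0 where there is no reading.
- env.camera_model(name): a dict with "fx", "fy", "cx", "cy" (pixels), "k1" (the pictures are not rectified: a ray, as slopes to the right and down, at radius r is drawn at 1 + k1 r^2 times it, then the intrinsics apply), "eye" and "rotation" of the camera in the world. Camera axes: x right, y down, z forward; pixel columns grow to the right and rows downward; lengths in mm; the calibration is good to about 2 mm. A picture is of the moment at which its call begins. camera_model takes no time and is no camera call.
- env.job_done(): hands the job in; it is judged then, once.
Trained networks look in the newest picture that a camera, given by its name, has taken for a name from the list of things; names that differ only in an ending like _2 or _b are one class to them, and where a whole thing is asked for, a point or a joint stands for the part that bears it (a point fixed in the world has none). Each returns a list of dicts, best first, with "score" (0 to 1); they miss things now and then, are a little off and sometimes report something else, mostly with a low value. They report only what shows in the picture. A call takes as long as a camera call. They do not tell look-alikes from the thing itself.
- env.boxes_of(camera, target): "bbox" ([left, top, right, bottom] in pixels, round what is visible of it).
- env.pinpoint(camera, target): "location" ([column, row] in pixels: a listed point, or the origin of a listed thing).
The state is a dict: "time_s": time; "qpos": joint angles; "qvel": joint speeds; "effort": joint torques, N m; "ee_pos": TCP position; "ee_rot": TCP orientation; "force": force on the tool from outside, world axes, zero at the start; "torque": the same for the moment, N m; "gripper_width": finger opening in mm; "gripper_force": force on a finger pad.
Only numpy, scipy, OpenCV 4.12 (cv2) and the standard library are available. Lean on these libraries where they do the work, as an engineer would, in place of code of your own. Each camera call takes 0.05 s, during which the arm holds its last target. There are 200 camera calls.

TASK

Take the tamper by its handle and tamp the desiccant bricks in the blue tray down level: first the half at the yellow end, then the half at the blue end, each until the bed under them is firm, with a steady push of about 16 N kept up for a second and never more than 25 N. Use the tamper, not the fingers, on the bricks, and leave the drive, torch and funnels where they are. Finish with all the bricks flat on the tray's bed and the tamper stood upright on the middle of its black mat, let go.

Things in the scene. Friction and masses are not known exactly. Their poses are not given: they have to be found in the camera images.
- tray: Blue open tray fixed to the bench: 148 (its x) x 79 (y) x 62 mm high outside, walls and floor 4 mm, so 140 x 71 mm inside. A rim flange 12 mm wide, 3 mm thick juts out at each short end: yellow at the -x end, blue at the +x end. Inside lies the bed with two lanes of four bricks along x, side by side. Origin at the centre of its underside, z up.
- bed: Grey sliding floor inside the tray that carries the bricks, with a rib 3 mm thick, 16 mm high down its middle. Origin on its top face, z up, axes as the tray's. It fits stiffly: pushed with over 6 N or so it sinks 3 to 11 mm, then stops hard, somewhere 8 to 12 mm above the tray's underside (not known beforehand), and stays. Brick tops are 26 mm above it when level.
- tamper: Hand tamper, about 0.3 kg (varies): flat foot 58 (its x) x 60 (y) x 14 mm thick, its green cushioned sole giving 1 mm per 15 N; upright black handle 30 (x) x 26 mm (y), from 14 to 90 mm above the underside, flush red cap up to 96 mm. Origin at the centre of the foot's underside, z up. Starts on the mat. The foot enters the tray only about square with it and covers both lanes of one half.
- mat: Black rubber rest mat fixed to the bench, 120 x 120 x 3 mm. Origin at the centre of its underside; its top is 3 mm higher.
- drive: Bystander: loose 3.5-inch hard drive lying flat, 102 x 147 x 26 mm. Origin at the centre of its underside.
- torch: Bystander: yellow torch standing upright, 36 mm wide, 142 mm tall. Origin at the centre of its underside.
- funnels: Bystander: white nested funnels standing mouth down, 88 mm wide, 118 mm tall. Origin at the centre of its underside.
- a_proud: Six-sided desiccant brick, 30 mm long (y), 26 mm high, 32 mm wide (x) at half height, 17 mm at its flat top and bottom; 0.035 kg. Origin at its centre, z up. Orange. In the -y lane, about 20 mm from the tray's middle towards the yellow end; it starts riding up on its two neighbours' slopes, about 12 mm above level. A push of 3 to 8 N from above wedges them apart and it sinks to the bed.
- a_end: Six-sided desiccant brick, 30 mm long (y), 26 mm high, 32 mm wide (x) at half height, 17 mm at its flat top and bottom; 0.05 kg. Origin at its centre, z up. White, on the bed in the -y lane at the yellow end, beside the orange brick; it slides along the lane.
- a_mid: Six-sided desiccant brick, 30 mm long (y), 26 mm high, 32 mm wide (x) at half height, 17 mm at its flat top and bottom; 0.05 kg. Origin at its centre, z up. White, on the bed in the -y lane on the other side of the orange brick; it slides along the lane.
- a_far: Six-sided desiccant brick, 30 mm long (y), 26 mm high, 32 mm wide (x) at half height, 17 mm at its flat top and bottom; 0.05 kg. Origin at its centre, z up. White, on the bed in the -y lane at the blue end; it slides along the lane.
- b_proud: Six-sided desiccant brick, 30 mm long (y), 26 mm high, 32 mm wide (x) at half height, 17 mm at its flat top and bottom; 0.035 kg. Origin at its centre, z up. Orange. In the +y lane, about 20 mm from the tray's middle towards the blue end; it starts riding up on its two neighbours' slopes, about 12 mm above level. A push of 3 to 8 N from above wedges them apart and it sinks to the bed.
- b_end: Six-sided desiccant brick, 30 mm long (y), 26 mm high, 32 mm wide (x) at half height, 17 mm at its flat top and bottom; 0.05 kg. Origin at its centre, z up. White, on the bed in the +y lane at the blue end, beside the orange brick; it slides along the lane.
- b_mid: Six-sided desiccant brick, 30 mm long (y), 26 mm high, 32 mm wide (x) at half height, 17 mm at its flat top and bottom; 0.05 kg. Origin at its centre, z up. White, on the bed in the +y lane on the other side of the orange brick; it slides along the lane.
- b_far: Six-sided desiccant brick, 30 mm long (y), 26 mm high, 32 mm wide (x) at half height, 17 mm at its flat top and bottom; 0.05 kg. Origin at its centre, z up. White, on the bed in the +y lane at the yellow end; it slides along the lane.
Things that resemble listed ones, but are neither listed nor needed, are in the scene too. Leave any orange look-alike of the tray alone.

How it is judged (in metres and radians):
On the way, in this order (a step that is already met when the one before it is completed fails the run):
1. with the tamper in the yellow-end half, its orange brick is down level and the bed is pressed firmly (load on the bed over 15.5 N, of which about 4 N is the bricks' weight) for 0.4 s (contact force between bed and anything else above 15.5 N and (contact force between tamper and a_proud above 2 N or contact force between tamper and a_end above 2 N or contact force between tamper and a_mid above 2 N or contact force between tamper and a_far above 2 N or contact force between tamper and b_proud above 2 N or contact force between tamper and b_end above 2 N or contact force between tamper and b_mid above 2 N or contact force between tamper and b_far above 2 N) and y of tamper in the frame of tray between -0.03 and 0.03 m and x of tamper in the frame of tray below -0.012 m and z of a_proud in the frame of bed between 0.01 and 0.0155 m and angle between a_proud's own z axis and vertical below 0.1 rad), for 0.4 s.
2. then the same in the blue-end half (contact force between bed and anything else above 15.5 N and (contact force between tamper and a_proud above 2 N or contact force between tamper and a_end above 2 N or contact force between tamper and a_mid above 2 N or contact force between tamper and a_far above 2 N or contact force between tamper and b_proud above 2 N or contact force between tamper and b_end above 2 N or contact force between tamper and b_mid above 2 N or contact force between tamper and b_far above 2 N) and y of tamper in the frame of tray between -0.03 and 0.03 m and x of tamper in the frame of tray above 0.012 m and z of b_proud in the frame of bed between 0.01 and 0.0155 m and angle between b_proud's own z axis and vertical below 0.1 rad), for 0.4 s.
At the end, for the whole second after the job is handed in: All eight bricks lie flat on the bed (no more than 2.5 mm above level, tilted less than 0.1 rad); the tamper stands upright on its mat, within 30 mm of the mat's centre, at rest and released (z of a_proud in the frame of bed between 0.01 and 0.0155 m and angle between each of a_proud, a_end, a_mid, a_far, b_proud, b_end, b_mid, b_far's own z axis and vertical below 0.1 rad and z of a_end in the frame of bed between 0.01 and 0.0155 m and z of a_mid in the frame of bed between 0.01 and 0.0155 m and z of a_far in the frame of bed between 0.01 and 0.0155 m and z of b_proud in the frame of bed between 0.01 and 0.0155 m and z of b_end in the frame of bed between 0.01 and 0.0155 m and z of b_mid in the frame of bed between 0.01 and 0.0155 m and z of b_far in the frame of bed between 0.01 and 0.0155 m and horizontal distance between tamper and mat below 0.03 m and height (world z) of tamper below 0.006 m and angle between tamper's own z axis and vertical below 0.08 rad and linear speed of tamper below 0.02 m/s and contact force between the fingers and tamper below 0.1 N); the robot touches nothing.
It fails at once if the bed is loaded with more than 32 N (a push of about 28 N besides the bricks' weight), or the tamper bears on the tray with as much (contact force between bed and anything else above 32 N or contact force between tray and tamper above 32 N).
It fails at once if the fingers press on a brick (over 2 N) (contact force between the fingers and a_proud above 2 N or contact force between the fingers and a_end above 2 N or contact force between the fingers and a_mid above 2 N or contact force between the fingers and a_far above 2 N or contact force between the fingers and b_proud above 2 N or contact force between the fingers and b_end above 2 N or contact force between the fingers and b_mid above 2 N or contact force between the fingers and b_far above 2 N).
It fails at once if the drive, torch or funnels are moved by more than 15 mm (distance of any of drive, torch, funnels from where it was at the start of the episode above 0.015 m).
It also fails if it takes over 72 s, if anything falls off the work surface, if the arm or the gripper's body presses on something with over 40 N, if the wrist force passes 120 N, or if a joint passes its speed limit or range.

## Working session

There is one attempt and no reset: what is moved stays moved. The work goes in short steps, Python scripts to look and compute and a tool call to move; the robot and the scene stay as the last step left them, time stands still between calls to the robot, and variables do not carry over. Pictures are saved under pics/ and viewed, at most 10 in all, crops included, and the job is handed in when it is done.

Besides the shell and the picture viewer there is one more tool, called after "Emit:" as name(argument=value, ...) on one line, values as JSON. arm_command: Moves the arm, as the interface text tells. Its arguments: {"type":"object","properties":{"motion":{"type":"array"},"jaw":{"type":"number"},"newtons":{"type":"number"}},"required":["motion"]}

```bash
mkdir -p pics; cat > h.py <<'E'
from workcell import env
import numpy as np, cv2
def ray(cam,px):
    m=env.camera_model(cam)
    d=np.array([(px[0]-m['cx'])/m['fx'],(px[1]-m['cy'])/m['fy']]); u=d.copy()
    for _ in range(20): u=d/(1+m['k1']*(u@u))
    return np.array(m['eye']),np.array(m['rotation'])@np.array([u[0],u[1],1])
def at_z(cam,px,z):
    e,r=ray(cam,px); return e+r*(z-e[2])/r[2]
def cloud(cam,dep):
    m=env.camera_model(cam); h,w=dep.shape
    K=np.array([[m['fx'],0,m['cx']],[0,m['fy'],m['cy']],[0,0,1.]])
    v,u=np.mgrid[:h,:w]; d=np.stack([(u-m['cx'])/m['fx'],(v-m['cy'])/m['fy']],-1); q=d.copy()
    for _ in range(20): q=d/(1+m['k1']*(q**2).sum(-1,keepdims=True))
    P=np.concatenate([q,np.ones((h,w,1))],-1)*dep[...,None]
    return P@np.array(m['rotation']).T+np.array(m['eye'])
E
python3 - <<'E'
from h import *
for c in('top','scene'):
    im,d=env.grab_frame(c); cv2.imwrite(f'pics/{c}1.png',im); np.save(f'{c}1.npy',d)
    m=env.camera_model(c); print(c,{k:np.round(v,3).tolist() for k,v in m.items()})
    for t in('tray','tamper','mat','a_proud','drive','torch','funnels'):
        for r in env.boxes_of(c,t): print(t,np.round(r['score'],2),np.round(r['bbox']).tolist())
print(env.state())
E
```

```text
top {'fx': 445.298, 'fy': 445.298, 'cx': 318.572, 'cy': 197.175, 'k1': -0.022, 'eye': [334.5, 12.724, 1158.093], 'rotation': [-168.654, -1.031, -89.795]}
tray 0.84 [258.0, 246.0, 298.0, 317.0]
tray 0.81 [169.0, 199.0, 227.0, 276.0]
tray 0.7 [197.0, 74.0, 230.0, 144.0]
tray 0.6 [250.0, 155.0, 285.0, 224.0]
tamper 0.75 [257.0, 200.0, 270.0, 217.0]
tamper 0.64 [368.0, 204.0, 396.0, 230.0]
mat 0.94 [364.0, 195.0, 409.0, 250.0]
drive 0.67 [274.0, 99.0, 331.0, 144.0]
torch 0.79 [142.0, 152.0, 172.0, 184.0]
funnels 0.73 [446.0, 191.0, 488.0, 226.0]
funnels 0.43 [142.0, 157.0, 176.0, 184.0]
scene {'fx': 380.616, 'fy': 380.616, 'cx': 319.17, 'cy': 202.039, 'k1': -0.093, 'eye': [1165.016, 313.875, 974.94], 'rotation': [-142.594, 0.568, 118.508]}
tray 0.79 [352.0, 279.0, 404.0, 355.0]
tray 0.71 [415.0, 193.0, 447.0, 253.0]
tray 0.64 [336.0, 202.0, 383.0, 261.0]
tray 0.64 [359.0, 152.0, 408.0, 200.0]
tamper 0.85 [273.0, 166.0, 299.0, 197.0]
tamper 0.6 [358.0, 238.0, 368.0, 247.0]
tamper 0.59 [439.0, 261.0, 464.0, 296.0]
tamper 0.3 [350.0, 227.0, 363.0, 233.0]
a_proud 0.44 [350.0, 215.0, 363.0, 225.0]
drive 0.68 [274.0, 248.0, 336.0, 308.0]
torch 0.64 [437.0, 262.0, 462.0, 295.0]
funnels 0.66 [219.0, 139.0, 242.0, 176.0]
{'time_s': 0.8, 'qpos': array([ 7.20214369e+01,  1.83095501e+01,  8.96380996e+01,  1.68471059e-03,
        7.20416672e+01, -1.14608252e+00]), 'qvel': array([-0.10883594,  0.04595443, -0.07487877,  0.06567776,  0.00132308,
       -0.02300049]), 'effort': array([-2.14466338e-03, -4.12311459e+01, -2.32217520e+01,  7.24920421e-02,
        3.76607431e-02,  1.35941008e-06]), 'ee_pos': array([166.50873571, 550.40464182, 189.80562056]), 'ee_rot': array([ 1.79989287e+02, -1.38872864e-03,  1.63167000e+02]), 'force': array([-0.76459379,  1.08778876, -0.05947811]), 'torque': array([-0.00795897,  0.08820695, -0.01346388]), 'gripper_force': 0.0, 'gripper_width': 90.83489875416775}
```

View pics/top1.png

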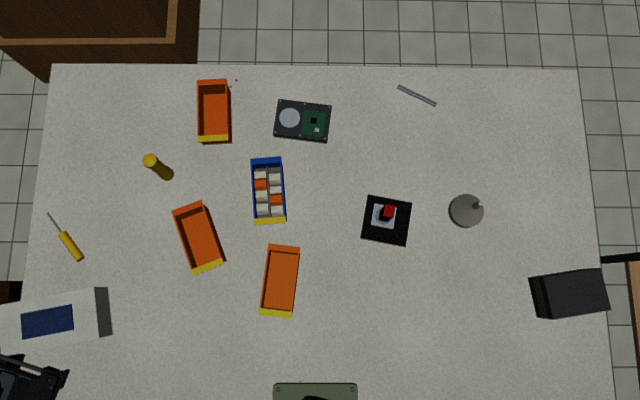

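View pics/scene1.png

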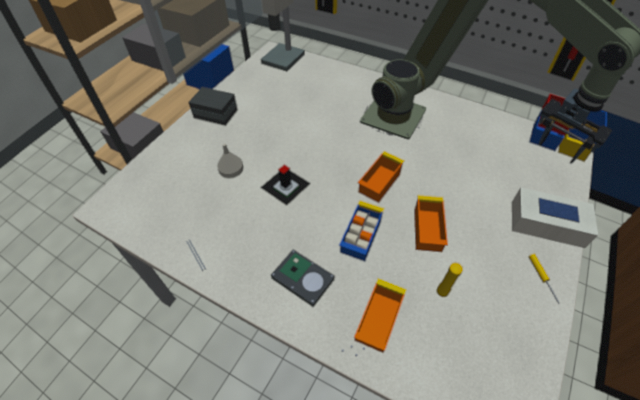

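The top picture shows the blue tray at about (268,190), with its blue end up (row 160) and its yellow end down (row 221). The tamper with the red cap is on the black mat at (387,213). The orange look-alikes are at (213,110), (200,237) and (280,281). Only (268,190) is blue and holds bricks, so it is the listed tray. Next I measure it, with one crop to confirm.

```bash
cat >> h.py <<'E'
from scipy.spatial.transform import Rotation as Ro
_cm=env.camera_model
class _E: pass
def ray(cam,px):
    m=_cm(cam); R=Ro.from_euler('xyz',m['rotation'],degrees=True).as_matrix()
    d=np.array([(px[0]-m['cx'])/m['fx'],(px[1]-m['cy'])/m['fy']]); u=d.copy()
    for _ in range(20): u=d/(1+m['k1']*(u@u))
    return np.array(m['eye']),R@np.array([u[0],u[1],1])
def cloud(cam,dep):
    m=_cm(cam); R=Ro.from_euler('xyz',m['rotation'],degrees=True).as_matrix(); h,w=dep.shape
    v,u=np.mgrid[:h,:w]; d=np.stack([(u-m['cx'])/m['fx'],(v-m['cy'])/m['fy']],-1); q=d.copy()
    for _ in range(20): q=d/(1+m['k1']*(q**2).sum(-1,keepdims=True))
    P=np.concatenate([q,np.ones((h,w,1))],-1)*dep[...,None]
    return P@R.T+np.array(m['eye'])
def masks(im):
    H=cv2.cvtColor(im,cv2.COLOR_BGR2HSV); h,s,v=[H[...,i].astype(int) for i in range(3)]
    return dict(blue=(h>100)&(h<130)&(s>120)&(v>50),yellow=(h>22)&(h<34)&(s>150)&(v>90),red=((h<4)|(h>174))&(s>150)&(v>70),orange=(h>=5)&(h<18)&(s>150)&(v>90),black=(v<45),grey=(s<60)&(v>80))
def rect(p):
    c,s,a=cv2.minAreaRect(p[:,:2].astype(np.float32)); return np.round(c,1),np.round(s,1),round(a,1)
E
python3 - <<'E'
from h import *
for c in('top','scene'):
    im=cv2.imread(f'pics/{c}1.png'); P=cloud(c,np.load(f'{c}1.npy')); M=masks(im); z=P[...,2]
    x,y=P[...,0],P[...,1]
    ok=(x>100)&(x<800)&(abs(y)<500)
    print(c,'bench z',np.median(z[ok&M['grey']]))
    tr=(lambda b:b)(None)
    m=M['blue']&ok&(z>52)&(z<72)
    print('blue',m.sum(),np.median(z[m]),rect(P[m]) if m.sum() else '')
    cx,cy=np.median(P[m][:,:2],0)
    near=(np.hypot(x-cx,y-cy)<110)
    m2=(M['blue']|M['yellow'])&near&(z>54)&(z<70); print('rim',m2.sum(),rect(P[m2]))
    m3=M['yellow']&near&(z>50); print('yel',m3.sum(),P[m3].mean(0))
    m=M['orange']&near&(z>20)&(z<60); n,L,st,ce=cv2.connectedComponentsWithStats(m.astype(np.uint8))
    for i in range(1,n):
        if st[i,4]>8: print('orange',st[i,4],np.median(P[L==i],0))
    m=M['red']&ok&(z>60)&(z<130)
    print('red',m.sum(),np.median(P[m],0)); t=m&(z>94); print('captop',t.sum(),np.median(P[t],0),rect(P[t]))
    cx,cy=np.median(P[t][:,:2],0); near=np.hypot(x-cx,y-cy)<100
    f=near&M['grey']&(z>10)&(z<26); print('foot',f.sum(),np.median(z[f]),rect(P[f]))
    b=near&M['black']&(z<9); print('mat',b.sum(),np.median(z[b]),rect(P[b]))
    h=near&(z>30)&(z<90);print('handle',h.sum(),P[h].mean(0))
im=cv2.imread('pics/top1.png')
cv2.imwrite('pics/crop1.png',cv2.resize(im[145:255,240:420],None,fx=4.4,fy=4.4,interpolation=cv2.INTER_CUBIC))
E
```

```text
top bench z -0.0755363983882944
blue 362 61.49555669913752 (array([581.5, 123.2]), array([154.5,  78.6]), 5.3)
rim 314 (array([598.3, 124.7]), array([120.8,  78.4]), 5.5)
yel 0 [nan nan nan]
orange 101 [587.5431006  141.88909086  56.75001539]
orange 88 [547.04630288 100.61585409  57.11613911]
red 119 [ 514.67932307 -175.72620871   98.55065679]
captop 116 [ 514.70003682 -175.42621469   98.63065714] (array([ 515. , -175.4]), array([24.4, 28.2]), 79.4)
foot 281 17.147037998370024 (array([ 515.2, -175.8]), array([59.6, 57.3]), 78.5)
mat 1413 2.901679990243565 (array([ 507. , -185.4]), array([118.7, 118.3]), 78.9)
handle 78 [ 507.32092619 -168.22316113   61.06342529]
scene bench z -1.2541933489007988
blue 227 61.154582965664645 (array([583.9, 125.1]), array([148.7,  77.8]), 5.1)
rim 206 (array([600.3, 126.5]), array([115.8,  77.8]), 5.0)
yel 0 [nan nan nan]
orange 71 [557.56349363 102.76957052  56.10957047]
orange 68 [597.789234   143.31109675  56.89332089]
red 47 [ 517.80957427 -172.47945207   97.00296861]
captop 45 [ 518.97925477 -172.47945207   97.04227385] (array([ 518.9, -173.8]), array([23.7, 26.3]), 76.9)
foot 169 15.562525680898261 (array([ 515.4, -174.5]), array([60.5, 61.3]), 77.9)
mat 396 1.051035299057446 (array([ 506. , -184.4]), array([110.5, 111.7]), 80.1)
handle 141 [ 523.51901693 -168.76756943   61.22928111]<stdin>:13: RuntimeWarning: Mean of empty slice.
  ret = um.true_divide(
```

View pics/crop1.png

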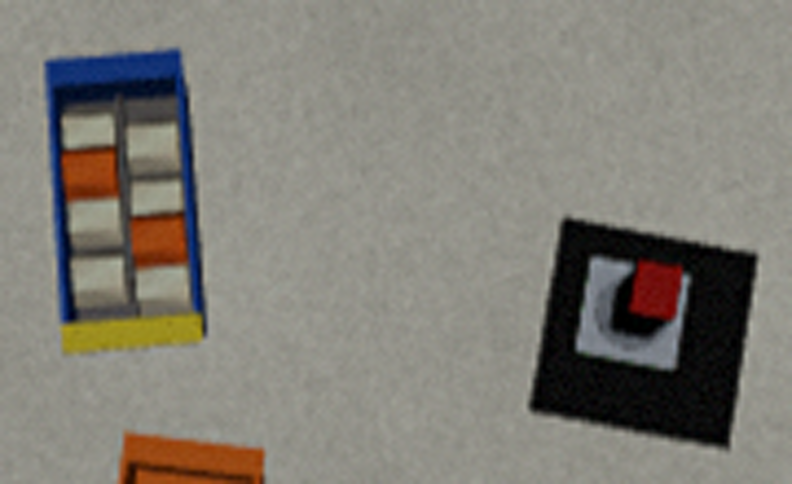

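The crop confirms it: the blue tray with bricks has its yellow rim at crop (132,335), and the tamper with the red cap is at (655,290) on its mat. I'll refine the tray centre using the yellow rim and compute the approach.

```bash
cat >> h.py <<'E'
def go(x,y,z,yaw,s=None):
    s=s or env.state(); p=np.array(s['ee_pos']); r=np.array(s['ee_rot'])
    R=Ro.from_euler('xyz',r,degrees=True).as_matrix()
    d=R.T@(np.array([x,y,z])-p); dy=(yaw-r[2]+180)%360-180
    print('t',round(s['time_s'],2),'p',p.round(1),'rot',r.round(2),'F',np.round(s['force'],1),'w',round(s['gripper_width'],1),'gf',round(s['gripper_force'],1))
    print('  tool offset mm',d.round(1),'spin rad',round(-np.radians(dy),4))
E
python3 - <<'E'
from h import *
im=cv2.imread('pics/top1.png'); H=cv2.cvtColor(im,cv2.COLOR_BGR2HSV)
print(H[221,265:275].tolist())
for c in('top','scene'):
    im=cv2.imread(f'pics/{c}1.png'); P=cloud(c,np.load(f'{c}1.npy')); z=P[...,2]; H=cv2.cvtColor(im,cv2.COLOR_BGR2HSV)
    h,s,v=[H[...,i].astype(int) for i in range(3)]
    near=(np.hypot(P[...,0]-575,P[...,1]-123)<115)
    yel=(h>=20)&(h<36)&(s>110)&near&(z>54)&(z<68)
    bl=(h>100)&(h<130)&(s>120)&near&(z>54)&(z<68)
    print(c,'yel',yel.sum(),rect(P[yel]),'both',rect(P[bl|yel]))
go(515,-175,190,169)
E
```

```text
[[27, 202, 158], [27, 205, 153], [27, 213, 151], [27, 206, 155], [26, 205, 157], [27, 202, 158], [27, 202, 158], [27, 207, 155], [27, 209, 155], [27, 206, 157]]
top yel 197 (array([494.8, 115.2]), array([15.5, 78.2]), 5.2) both (array([572.7, 122.3]), array([172.1,  78.6]), 5.3)
scene yel 130 (array([495.5, 115.8]), array([19.2, 74.9]), 7.2) both (array([571.4, 124. ]), array([173.8,  77.8]), 5.1)
t 0.8 p [166.5 550.4 189.8] rot [179.99  -0.   163.17] F [-0.8  1.1 -0.1] w 90.8 gf 0.0
  tool offset mm [-5.436e+02 -5.934e+02 -3.000e-01] spin rad -0.1018
```

Emit:
arm_command(motion=[{"offset": [-0.036,-0.0393,0],"spin": 0},{"offset": [-0.036,-0.0393,0],"spin": 0},{"offset": [-0.036,-0.0393,0],"spin": 0},{"offset": [-0.036,-0.0393,0],"spin": 0},{"offset": [-0.036,-0.0393,0],"spin": 0}], jaw=0.08, newtons=50)

```text
time_s: 1.42
ee_pos: [282.5, 308.7, 190.0]
ee_rot: [180.0, 0.0, 163.2]
force: [1.2, -0.3, -0.1]
gripper_width: 79.8
gripper_force: 0.0
```

Emit:
arm_command(motion=[{"offset": [-0.036,-0.0393,0],"spin": 0},{"offset": [-0.036,-0.0393,0],"spin": 0},{"offset": [-0.036,-0.0393,0],"spin": 0},{"offset": [-0.036,-0.0393,0],"spin": 0},{"offset": [-0.036,-0.0393,0],"spin": 0}])

```text
time_s: 2.05
ee_pos: [398.0, 68.4, 190.1]
ee_rot: [180.0, 0.1, 163.2]
force: [1.0, 0.9, -0.3]
gripper_width: 80.2
gripper_force: 0.0
```

Emit:
arm_command(motion=[{"offset": [-0.036,-0.0393,0],"spin": 0},{"offset": [-0.036,-0.0393,0],"spin": 0},{"offset": [-0.036,-0.0393,0],"spin": 0},{"offset": [-0.036,-0.0393,0],"spin": 0},{"offset": [-0.036,-0.0393,0],"spin": -0.1018}])

```text
time_s: 2.68
ee_pos: [513.3, -172.0, 189.9]
ee_rot: [180.0, 0.0, 169.1]
force: [0.2, 0.5, 0.6]
gripper_width: 79.9
gripper_force: 0.0
```

```bash
python3 -c "
from h import *
go(515,-175.2,70,169)"
```

```text
t 2.67 p [ 513.3 -172.   189.9] rot [1.7998e+02 4.0000e-02 1.6913e+02] F [0.2 0.5 0.6] w 79.9 gf 0.0
  tool offset mm [ -2.2  -2.9 119.9] spin rad 0.0023
```

Emit:
arm_command(motion=[{"offset": [-0.0022,-0.003,0.04],"spin": 0},{"offset": [0,0,0.04],"spin": 0},{"offset": [0,0,0.03],"spin": 0},{"offset": [0,0,0.01],"spin": 0},{"offset": [0,0,0],"spin": 0}])

```text
time_s: 3.3
ee_pos: [514.4, -173.6, 69.8]
ee_rot: [180.0, -0.0, 169.0]
force: [-0.6, -0.1, -1.6]
gripper_width: 79.9
gripper_force: 0.0
```

Emit:
arm_command(motion=[{"offset": [0,0,0],"spin": 0},{"offset": [0,0,0],"spin": 0},{"offset": [0,0,0],"spin": 0},{"offset": [0,0,0],"spin": 0},{"offset": [0,0,0],"spin": 0}], jaw=0.02, newtons=50)

```text
time_s: 3.92
ee_pos: [514.3, -173.6, 69.8]
ee_rot: [180.0, 0.0, 169.0]
force: [0.2, -1.0, -0.2]
gripper_width: 32.9
gripper_force: 0.0
```

Emit:
arm_command(motion=[{"offset": [0,0,0],"spin": 0},{"offset": [0,0,0],"spin": 0}])

```text
time_s: 4.18
ee_pos: [514.2, -173.8, 69.8]
ee_rot: [-180.0, 0.0, 169.0]
force: [0.2, -1.2, 0.7]
gripper_width: 25.1
gripper_force: 50.0
```

```bash
python3 -c "
from h import *
go(515,-175.2,70,169)
im,d=env.grab_frame('top'); P=cloud('top',d); M=masks(im); z=P[...,2]; near=np.hypot(P[...,0]-515,P[...,1]+175)<80
f=near&M['grey']&(z>10)&(z<26); print(f.sum(),rect(P[f]))
c=env.camera_model('top'); cv2.imwrite('pics/crop2.png',cv2.resize(im[160:270,330:450],None,fx=4.5,fy=4.5))"
```

```text
t 4.17 p [ 514.2 -173.8   69.8] rot [-179.98    0.    169.  ] F [ 0.2 -1.2  0.7] w 25.1 gf 50.0
  tool offset mm [-1.  -1.2 -0.2] spin rad 0.0
31 (array([ 520.1, -149.9]), array([ 6.6, 55.6]), 78.0)
```

View pics/crop2.png

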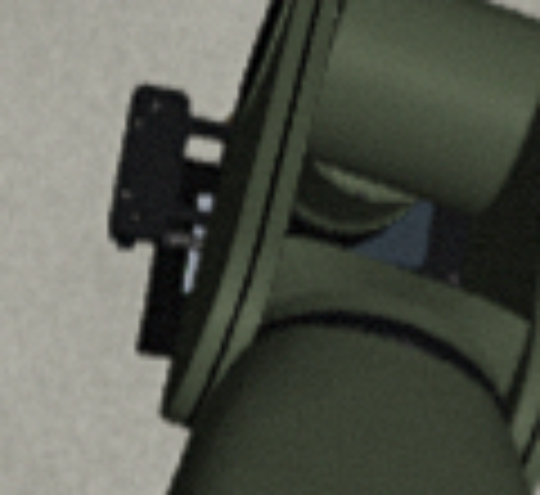

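Gripped: 25.1 mm opening at 50 N, against a 26 mm handle. In the crop the gripper hides the tamper, and a foot edge shows at (195,240). Now I lift, carry and turn.

Emit:
arm_command(motion=[{"offset": [0,0,-0.02],"spin": 0},{"offset": [0,0,-0.04],"spin": 0},{"offset": [0,0,-0.03],"spin": 0},{"offset": [0,0,0],"spin": 0},{"offset": [0.004,0.035,0],"spin": 0}])

```text
time_s: 4.85
ee_pos: [516.1, -139.2, 157.9]
ee_rot: [-180.0, -0.1, 168.8]
force: [-0.3, 1.1, -2.5]
gripper_width: 25.4
gripper_force: 50.0
```

Emit:
arm_command(motion=[{"offset": [0.006,0.05,0],"spin": 0},{"offset": [0.006,0.05,0],"spin": 0},{"offset": [0.006,0.05,0],"spin": 0},{"offset": [0.006,0.05,0],"spin": 0},{"offset": [0.004,0.04,0],"spin": 0}])

```text
time_s: 5.48
ee_pos: [533.8, 104.3, 157.2]
ee_rot: [-179.9, -0.2, 169.0]
force: [1.1, -0.7, -3.0]
gripper_width: 25.1
gripper_force: 50.0
```

Emit:
arm_command(motion=[{"offset": [0.002,0.017,0],"spin": 0},{"offset": [0,0,0],"spin": -0.1422},{"offset": [0,0,0],"spin": -0.1422},{"offset": [0,0,0],"spin": 0},{"offset": [0,0,0],"spin": 0}])

```text
time_s: 6.1
ee_pos: [536.2, 119.0, 159.0]
ee_rot: [-180.0, -0.1, -174.9]
force: [1.0, -0.1, -2.3]
gripper_width: 24.9
gripper_force: 50.0
```

```bash
python3 - <<'E'
from h import *
go(536.5,119.4,160,185.3)
im,d=env.grab_frame('scene'); cv2.imwrite('pics/scene2.png',cv2.resize(im[120:300,270:460],None,fx=3.2,fy=3.2,interpolation=cv2.INTER_CUBIC))
P=cloud('scene',d); H=cv2.cvtColor(im,cv2.COLOR_BGR2HSV); z=P[...,2]
near=np.hypot(P[...,0]-536,P[...,1]-119)<60
f=near&(H[...,1]<70)&(H[...,2]>70)&(z>85)&(z<112); print('foot',f.sum(),np.median(P[f],0),rect(P[f]))
for zz in (100,104,108):
    q=f&(abs(z-zz)<2); print(zz,q.sum(), P[q].mean(0) if q.any() else '')
E
```

```text
t 6.1 p [536.2 119.  159. ] rot [-1.7999e+02 -8.0000e-02 -1.7486e+02] F [ 1.  -0.1 -2.3] w 24.9 gf 50.0
  tool offset mm [-0.3  0.4 -1. ] spin rad -0.0027
foot 278 [552.44727097 128.75738942 104.47315764] (array([537.5, 118.8]), array([60.8, 60.5]), 4.6)
100 33 [554.46864786 123.39904836 100.55102807]
104 146 [544.41689357 123.37433146 104.1087663 ]
108 70 [544.93090658 118.2996699  107.70956186]
```

View pics/scene2.png

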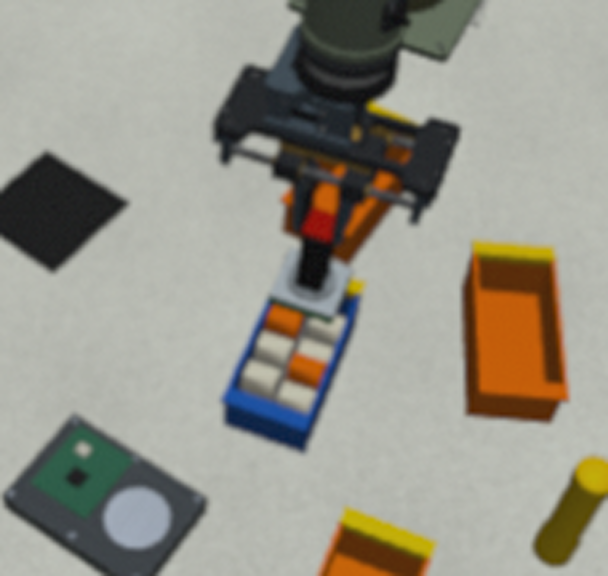

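The foot at crop (315,285) hangs square over the yellow half, with the red cap gripped and everything else undisturbed. I nudge 1.5 mm towards tray +y and go down.

Emit:
arm_command(motion=[{"offset": [0,0.0015,0.01],"spin": 0},{"offset": [0,0,0.01],"spin": 0},{"offset": [0,0,0.008],"spin": 0},{"offset": [0,0,0],"spin": 0}])

```text
time_s: 6.65
ee_pos: [535.8, 120.9, 130.7]
ee_rot: [-180.0, -0.1, -174.7]
force: [-0.1, 0.0, -2.5]
gripper_width: 25.6
gripper_force: 50.0
```

Emit:
arm_command(motion=[{"offset": [0,0,0.001],"spin": 0},{"offset": [0,0,0.001],"spin": 0},{"offset": [0,0,0.001],"spin": 0},{"offset": [0,0,0.001],"spin": 0},{"offset": [0,0,0.001],"spin": 0}])

```text
time_s: 7.28
ee_pos: [536.5, 121.0, 126.7]
ee_rot: [180.0, 0.0, -174.7]
force: [-0.9, -0.1, -3.0]
gripper_width: 25.0
gripper_force: 50.0
```

```bash
python3 - <<'E'
from h import *
s=env.state(); print(s['force'].round(2),s['torque'].round(3),s['ee_pos'].round(2))
P=cloud('top',np.load('top1.npy')); R=Ro.from_euler('z',5.3,degrees=True).as_matrix()
Q=(P-np.array([572.5,122.6,0]))@R
m=(abs(Q[...,0])<68)&(abs(Q[...,1])<33)
for y0,y1 in((-30,-7),(7,30)):
    for x0 in range(-66,66,6):
        k=m&(Q[...,1]>y0)&(Q[...,1]<y1)&(Q[...,0]>=x0)&(Q[...,0]<x0+6); print((x0+3,round(float(np.median(Q[k][:,2])))) if k.any() else x0,end=' ')
    print()
E
```

```text
[-0.86 -0.05 -3.05] [ 0.005  0.014 -0.023] [536.51 121.03 126.74]
(-63, 37) (-57, 45) (-51, 47) (-45, 47) (-39, 49) (-33, 55) (-27, 60) (-21, 60) (-15, 58) (-9, 50) (-3, 47) (3, 47) (9, 47) (15, 40) (21, 37) (27, 46) (33, 48) (39, 47) (45, 46) (51, 37) (57, 22) (63, 22) 
(-63, 23) (-57, 23) (-51, 42) (-45, 47) (-39, 47) (-33, 47) (-27, 40) (-21, 35) (-15, 44) (-9, 47) (-3, 47) (3, 47) (9, 56) (15, 60) (21, 59) (27, 59) (33, 52) (39, 48) (45, 46) (51, 46) (57, 40) (63, 23)
```

Emit:
arm_command(motion=[{"offset": [0,0,0.001],"spin": 0},{"offset": [0,0,0.001],"spin": 0},{"offset": [0,0,0.001],"spin": 0},{"offset": [0,0,0.001],"spin": 0}])

```text
time_s: 7.78
ee_pos: [536.5, 121.0, 122.8]
ee_rot: [180.0, 0.0, -174.7]
force: [-0.4, 1.0, -1.0]
gripper_width: 25.3
gripper_force: 50.0
```

Emit:
arm_command(motion=[{"offset": [0,0,0.001],"spin": 0},{"offset": [0,0,0.001],"spin": 0},{"offset": [0,0,0.001],"spin": 0},{"offset": [0,0,0.001],"spin": 0}])

```text
time_s: 8.28
ee_pos: [536.4, 121.0, 118.7]
ee_rot: [180.0, -0.0, -174.7]
force: [-0.3, -0.8, -1.2]
gripper_width: 25.6
gripper_force: 50.0
```

Emit:
arm_command(motion=[{"offset": [0,0,0.001],"spin": 0},{"offset": [0,0,0.001],"spin": 0},{"offset": [0,0,0.001],"spin": 0}])

```text
time_s: 8.65
ee_pos: [536.4, 121.0, 115.7]
ee_rot: [180.0, 0.0, -174.7]
force: [-0.6, 0.1, -1.4]
gripper_width: 24.9
gripper_force: 50.0
```

Emit:
arm_command(motion=[{"offset": [0,0,0.001],"spin": 0},{"offset": [0,0,0.0005],"spin": 0},{"offset": [0,0,0.0005],"spin": 0}])

```text
time_s: 9.02
ee_pos: [536.7, 121.0, 114.2]
ee_rot: [180.0, 0.0, -174.7]
force: [-0.3, 0.0, 2.1]
gripper_width: 25.3
gripper_force: 50.0
```

Emit:
arm_command(motion=[{"offset": [0,0,0.0005],"spin": 0},{"offset": [0,0,0.0005],"spin": 0}])

```text
time_s: 9.28
ee_pos: [536.8, 121.0, 113.3]
ee_rot: [180.0, 0.1, -174.7]
force: [-0.8, -0.3, 2.9]
gripper_width: 25.0
gripper_force: 50.0
```

Emit:
arm_command(motion=[{"offset": [0,0,0.0005],"spin": 0},{"offset": [0,0,0.0005],"spin": 0},{"offset": [0,0,0.0005],"spin": 0}])

```text
time_s: 9.65
ee_pos: [536.6, 121.0, 111.3]
ee_rot: [180.0, 0.0, -174.7]
force: [-0.7, -0.6, 2.8]
gripper_width: 25.1
gripper_force: 50.0
```

Emit:
arm_command(motion=[{"offset": [0,0,0.0005],"spin": 0},{"offset": [0,0,0.0005],"spin": 0},{"offset": [0,0,0.0005],"spin": 0},{"offset": [0,0,0.0005],"spin": 0}])

```text
time_s: 10.15
ee_pos: [536.6, 121.0, 109.2]
ee_rot: [180.0, 0.0, -174.7]
force: [-0.4, -0.8, 3.8]
gripper_width: 25.3
gripper_force: 50.0
```

Emit:
arm_command(motion=[{"offset": [0,0,0.0005],"spin": 0},{"offset": [0,0,0.0005],"spin": 0},{"offset": [0,0,0.0005],"spin": 0}])

```text
time_s: 10.52
ee_pos: [536.6, 121.0, 107.7]
ee_rot: [180.0, 0.0, -174.7]
force: [-0.2, -0.8, 3.8]
gripper_width: 24.9
gripper_force: 50.0
```

Emit:
arm_command(motion=[{"offset": [0,0,0.0005],"spin": 0},{"offset": [0,0,0.0005],"spin": 0}])

```text
time_s: 10.78
ee_pos: [536.5, 121.0, 106.7]
ee_rot: [180.0, 0.0, -174.7]
force: [-0.2, -0.9, 4.0]
gripper_width: 25.3
gripper_force: 50.0
```

Emit:
arm_command(motion=[{"offset": [0,0,0.0005],"spin": 0},{"offset": [0,0,0.0005],"spin": 0}])

```text
time_s: 11.02
ee_pos: [536.5, 121.0, 105.7]
ee_rot: [180.0, 0.0, -174.7]
force: [-0.7, -1.3, 3.6]
gripper_width: 25.2
gripper_force: 50.0
```

Emit:
arm_command(motion=[{"offset": [0,0,0.0005],"spin": 0},{"offset": [0,0,0.0005],"spin": 0}])

```text
time_s: 11.28
ee_pos: [536.5, 121.0, 104.7]
ee_rot: [180.0, 0.0, -174.7]
force: [-0.0, -0.1, 3.1]
gripper_width: 25.0
gripper_force: 50.0
```

Emit:
arm_command(motion=[{"offset": [0,0,0.0005],"spin": 0},{"offset": [0,0,0.0005],"spin": 0}])

```text
time_s: 11.52
ee_pos: [536.5, 121.0, 103.8]
ee_rot: [180.0, 0.0, -174.7]
force: [0.7, -2.4, 5.6]
gripper_width: 25.4
gripper_force: 50.0
```

Emit:
arm_command(motion=[{"offset": [0,0,0.0003],"spin": 0},{"offset": [0,0,0],"spin": 0}])

```text
time_s: 11.78
ee_pos: [536.6, 121.0, 103.8]
ee_rot: [180.0, 0.0, -174.7]
force: [-1.2, -1.8, 5.5]
gripper_width: 25.2
gripper_force: 50.0
```

Emit:
arm_command(motion=[{"offset": [0,0,0.0004],"spin": 0},{"offset": [0,0,0],"spin": 0}])

```text
time_s: 12.02
ee_pos: [536.6, 121.0, 103.6]
ee_rot: [180.0, 0.0, -174.7]
force: [-0.8, -1.0, 6.6]
gripper_width: 25.6
gripper_force: 50.0
```

Emit:
arm_command(motion=[{"offset": [0,0,0.0006],"spin": 0},{"offset": [0,0,0],"spin": 0}])

```text
time_s: 12.28
ee_pos: [536.7, 121.0, 103.4]
ee_rot: [180.0, 0.1, -174.7]
force: [-1.1, -1.8, 9.3]
gripper_width: 24.9
gripper_force: 50.0
```

Emit:
arm_command(motion=[{"offset": [0,0,0.0005],"spin": 0},{"offset": [0,0,0.0003],"spin": 0},{"offset": [0,0,0],"spin": 0}])

```text
time_s: 12.65
ee_pos: [536.8, 121.0, 103.2]
ee_rot: [180.0, 0.1, -174.7]
force: [-2.1, -1.9, 12.0]
gripper_width: 25.3
gripper_force: 50.0
```

Emit:
arm_command(motion=[{"offset": [0,0,0.0004],"spin": 0},{"offset": [0,0,0],"spin": 0},{"offset": [0,0,0],"spin": 0},{"offset": [0,0,0],"spin": 0},{"offset": [0,0,0],"spin": 0}])

```text
time_s: 13.28
ee_pos: [536.9, 120.9, 103.0]
ee_rot: [-180.0, 0.1, -174.7]
force: [-1.8, -2.5, 12.9]
gripper_width: 25.4
gripper_force: 50.0
```

Emit:
arm_command(motion=[{"offset": [0,0,0],"spin": 0},{"offset": [0,0,0],"spin": 0},{"offset": [0,0,0],"spin": 0},{"offset": [0,0,0],"spin": 0},{"offset": [0,0,0],"spin": 0}])

```text
time_s: 13.9
ee_pos: [536.9, 120.9, 103.1]
ee_rot: [-180.0, 0.1, -174.7]
force: [-2.1, -1.4, 13.1]
gripper_width: 25.1
gripper_force: 50.0
```

```bash
python3 -c "
from h import *
c=np.array([572.5,122.6])+Ro.from_euler('z',5.3,degrees=True).as_matrix()[:2,:2]@np.array([34,0.])
print(c); go(*c,103,185.3); print(env.state()['torque'])"
```

```text
[606.35463974 125.74059997]
t 13.9 p [536.9 120.9 103.1] rot [-1.800e+02  1.000e-01 -1.747e+02] F [-2.1 -1.4 13.1] w 25.1 gf 50.0
  tool offset mm [-69.6  -1.6   0.2] spin rad -0.0
[-0.33405818  0.47387581  0.0226228 ]
```

The yellow half is held at a push of about 16 N for over a second and the bed is firm, with the sole about 36 mm up, as expected. Next is the blue half.

Emit:
arm_command(motion=[{"offset": [0,0,-0.005],"spin": 0},{"offset": [0,0,-0.018],"spin": 0},{"offset": [0,0,-0.015],"spin": 0},{"offset": [0,0,0],"spin": 0}])

```text
time_s: 14.4
ee_pos: [537.0, 121.3, 139.8]
ee_rot: [180.0, 0.1, -174.7]
force: [-0.4, 0.9, -2.9]
gripper_width: 25.2
gripper_force: 50.0
```

Emit:
arm_command(motion=[{"offset": [-0.02,-0.0006,0],"spin": 0},{"offset": [-0.03,0,0],"spin": 0},{"offset": [-0.02,0,0],"spin": 0},{"offset": [0,0,0],"spin": 0},{"offset": [0,0,0],"spin": 0}])

```text
time_s: 15.02
ee_pos: [604.7, 126.7, 138.3]
ee_rot: [-180.0, -0.2, -174.7]
force: [-0.4, -0.9, -2.7]
gripper_width: 25.1
gripper_force: 50.0
```

```bash
python3 - <<'E'
from h import *
go(606.3,126.7,120,185.3); print(env.state()['torque'])
im,d=env.grab_frame('scene'); cv2.imwrite('pics/scene3.png',cv2.resize(im[120:300,270:460],None,fx=3.2,fy=3.2,interpolation=cv2.INTER_CUBIC))
P=cloud('scene',d); H=cv2.cvtColor(im,cv2.COLOR_BGR2HSV); z=P[...,2]
near=np.hypot(P[...,0]-606,P[...,1]-126)<60
f=near&(H[...,1]<70)&(H[...,2]>70)&(z>64)&(z<90); print('foot',f.sum(),np.median(P[f],0),rect(P[f]))
E
```

```text
t 15.03 p [604.7 126.7 138.3] rot [-1.8000e+02 -1.6000e-01 -1.7471e+02] F [-0.4 -0.9 -2.7] w 25.1 gf 50.0
  tool offset mm [-1.6 -0.2 18.3] spin rad -0.0001
[0.03306576 0.05968891 0.05022306]
foot 280 [619.85685168 136.28853373  84.62185946] (array([605.7, 126.2]), array([59.8, 59.3]), 5.1)
```

View pics/scene3.png

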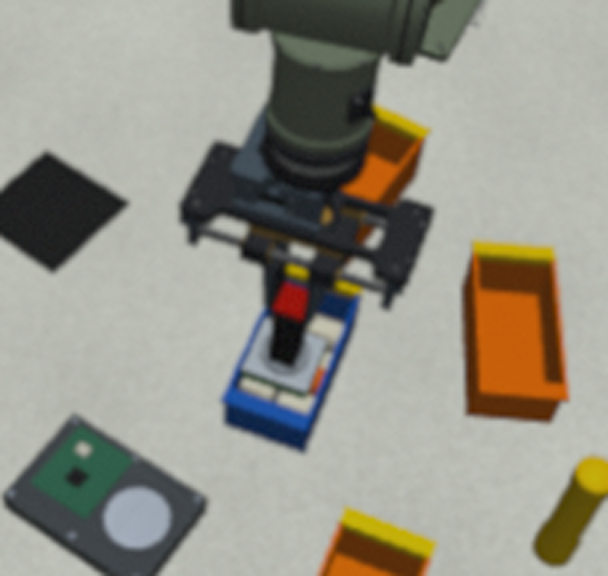

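The foot is centred over the blue half, 34 mm from the tray's middle and within 1 mm across. Going down.

Emit:
arm_command(motion=[{"offset": [0,0,0.008],"spin": 0},{"offset": [0,0,0.006],"spin": 0},{"offset": [0,0,0.004],"spin": 0},{"offset": [0,0,0.002],"spin": 0},{"offset": [0,0,0.001],"spin": 0}])

```text
time_s: 15.7
ee_pos: [606.2, 126.9, 118.2]
ee_rot: [180.0, 0.0, -174.7]
force: [0.0, 0.5, -2.8]
gripper_width: 25.4
gripper_force: 50.0
```

Emit:
arm_command(motion=[{"offset": [0,0,0.001],"spin": 0},{"offset": [0,0,0.001],"spin": 0},{"offset": [0,0,0.001],"spin": 0},{"offset": [0,0,0.001],"spin": 0}])

```text
time_s: 16.2
ee_pos: [606.3, 126.9, 114.4]
ee_rot: [180.0, 0.0, -174.7]
force: [-0.8, -0.5, -1.6]
gripper_width: 25.4
gripper_force: 50.0
```

Emit:
arm_command(motion=[{"offset": [0,0,0.001],"spin": 0},{"offset": [0,0,0.001],"spin": 0},{"offset": [0,0,0.001],"spin": 0}])

```text
time_s: 16.58
ee_pos: [606.3, 126.9, 111.2]
ee_rot: [180.0, 0.0, -174.7]
force: [-0.1, 0.1, -1.8]
gripper_width: 25.2
gripper_force: 50.0
```

Emit:
arm_command(motion=[{"offset": [0,0,0.001],"spin": 0},{"offset": [0,0,0.001],"spin": 0},{"offset": [0,0,0.001],"spin": 0},{"offset": [0,0,0.001],"spin": 0}])

```text
time_s: 17.08
ee_pos: [606.3, 126.9, 107.2]
ee_rot: [180.0, 0.0, -174.7]
force: [1.7, 0.0, -1.4]
gripper_width: 25.0
gripper_force: 50.0
```

Emit:
arm_command(motion=[{"offset": [0,0,0.0005],"spin": 0},{"offset": [0,0,0.0005],"spin": 0},{"offset": [0,0,0.0005],"spin": 0}])

```text
time_s: 17.45
ee_pos: [606.2, 126.9, 105.8]
ee_rot: [180.0, 0.0, -174.7]
force: [-0.1, 0.3, -1.0]
gripper_width: 24.8
gripper_force: 50.0
```

Emit:
arm_command(motion=[{"offset": [0,0,0.0005],"spin": 0},{"offset": [0,0,0.0005],"spin": 0},{"offset": [0,0,0.0005],"spin": 0},{"offset": [0,0,0],"spin": 0}])

```text
time_s: 17.95
ee_pos: [606.3, 126.8, 104.4]
ee_rot: [180.0, 0.0, -174.7]
force: [0.5, -0.1, -0.9]
gripper_width: 25.6
gripper_force: 50.0
```

Emit:
arm_command(motion=[{"offset": [0,0,0.0005],"spin": 0},{"offset": [0,0,0.0005],"spin": 0},{"offset": [0,0,0],"spin": 0}])

```text
time_s: 18.32
ee_pos: [606.5, 126.8, 103.9]
ee_rot: [-180.0, 0.1, -174.7]
force: [0.1, -1.4, 2.6]
gripper_width: 25.5
gripper_force: 50.0
```

Emit:
arm_command(motion=[{"offset": [0,0,0.0005],"spin": 0},{"offset": [0,0,0.0005],"spin": 0},{"offset": [0,0,0.0003],"spin": 0},{"offset": [0,0,0],"spin": 0}])

```text
time_s: 18.82
ee_pos: [606.8, 126.7, 103.5]
ee_rot: [-180.0, 0.1, -174.7]
force: [-0.7, -1.2, 9.2]
gripper_width: 24.9
gripper_force: 50.0
```

Emit:
arm_command(motion=[{"offset": [0,0,0.0005],"spin": 0},{"offset": [0,0,0.0003],"spin": 0},{"offset": [0,0,0],"spin": 0}])

```text
time_s: 19.2
ee_pos: [606.9, 126.7, 103.2]
ee_rot: [-180.0, 0.1, -174.7]
force: [-0.9, -1.5, 11.3]
gripper_width: 25.3
gripper_force: 50.0
```

Emit:
arm_command(motion=[{"offset": [0,0,0.0005],"spin": 0},{"offset": [0,0,0],"spin": 0},{"offset": [0,0,0],"spin": 0},{"offset": [0,0,0],"spin": 0},{"offset": [0,0,0],"spin": 0}])

```text
time_s: 19.82
ee_pos: [607.0, 126.7, 103.1]
ee_rot: [-180.0, 0.2, -174.7]
force: [-1.6, -2.5, 12.8]
gripper_width: 25.4
gripper_force: 50.0
```

Emit:
arm_command(motion=[{"offset": [0,0,0],"spin": 0},{"offset": [0,0,0],"spin": 0},{"offset": [0,0,0],"spin": 0},{"offset": [0,0,0],"spin": 0},{"offset": [0,0,0],"spin": 0}])

```text
time_s: 20.45
ee_pos: [607.0, 126.7, 103.1]
ee_rot: [-180.0, 0.2, -174.7]
force: [-1.3, -2.2, 12.2]
gripper_width: 25.3
gripper_force: 50.0
```

Emit:
arm_command(motion=[{"offset": [0,0,-0.005],"spin": 0},{"offset": [0,0,-0.02],"spin": 0},{"offset": [0,0,-0.035],"spin": 0},{"offset": [0,0,-0.005],"spin": 0},{"offset": [0,0,0],"spin": 0}])

```text
time_s: 21.08
ee_pos: [605.5, 126.8, 164.3]
ee_rot: [180.0, -0.1, -174.7]
force: [0.5, 0.9, -2.8]
gripper_width: 25.2
gripper_force: 50.0
```

Emit:
arm_command(motion=[{"offset": [0.01,-0.025,0],"spin": 0},{"offset": [0.02,-0.046,0],"spin": 0},{"offset": [0.02,-0.046,0],"spin": 0},{"offset": [0.02,-0.046,0],"spin": 0},{"offset": [0.02,-0.046,0],"spin": 0}])

```text
time_s: 21.7
ee_pos: [534.0, -90.7, 163.5]
ee_rot: [179.9, -0.2, -174.7]
force: [1.1, -0.2, -2.0]
gripper_width: 25.2
gripper_force: 50.0
```

Emit:
arm_command(motion=[{"offset": [0.02,-0.046,0],"spin": 0},{"offset": [0.019,-0.046,0],"spin": 0},{"offset": [0,0,0],"spin": 0},{"offset": [0,0,0],"spin": 0},{"offset": [0,0,0],"spin": 0}])

```text
time_s: 22.32
ee_pos: [505.5, -183.5, 164.9]
ee_rot: [179.9, -0.1, -174.6]
force: [-0.2, -0.0, -2.5]
gripper_width: 25.4
gripper_force: 50.0
```

```bash
python3 - <<'E'
from h import *
go(505.8,-185,71,185.3)
im,d=env.grab_frame('top'); P=cloud('top',d); np.save('top4.npy',d); R=Ro.from_euler('z',5.3,degrees=True).as_matrix()
Q=(P-np.array([572.5,122.6,0]))@R
m=(abs(Q[...,0])<70)&(abs(Q[...,1])<35)
for y0,y1 in((-30,-7),(7,30)):
    for x0 in range(-66,66,6):
        k=m&(Q[...,1]>y0)&(Q[...,1]<y1)&(Q[...,0]>=x0)&(Q[...,0]<x0+6); print((x0+3,round(float(np.median(Q[k][:,2])))) if k.any() else x0,end=' ')
    print()
im2,d2=env.grab_frame('scene')
a=cv2.resize(im[145:235,235:300],(433,600),interpolation=cv2.INTER_CUBIC); b=cv2.resize(im2[195:265,325:395],(360,360),interpolation=cv2.INTER_CUBIC)
b=cv2.copyMakeBorder(b,0,240,0,0,cv2.BORDER_CONSTANT); cv2.imwrite('pics/tray4.png',np.hstack([a,b]))
P=cloud('scene',d2); H=cv2.cvtColor(im2,cv2.COLOR_BGR2HSV); z=P[...,2]
f=(np.hypot(P[...,0]-506,P[...,1]+185)<60)&(H[...,1]<70)&(H[...,2]>70)&(z>85)&(z<125); print('foot',f.sum(),np.median(P[f],0),rect(P[f]))
E
```

```text
t 22.32 p [ 505.5 -183.5  164.9] rot [ 1.7994e+02 -6.0000e-02 -1.7462e+02] F [-0.2 -0.  -2.5] w 25.4 gf 50.0
  tool offset mm [-0.2 -1.6 93.9] spin rad 0.0013
(-63, 36) (-57, 37) (-51, 35) (-45, 35) (-39, 27) (-33, 36) (-27, 37) (-21, 38) (-15, 37) (-9, 29) (-3, 31) (3, 36) (9, 38) (15, 36) (21, 32) (27, 29) (33, 37) (39, 38) (45, 37) (51, 36) (57, 21) (63, 12) 
(-63, 12) (-57, 27) (-51, 37) (-45, 38) (-39, 38) (-33, 32) (-27, 27) (-21, 36) (-15, 38) (-9, 37) (-3, 36) (3, 27) (9, 33) (15, 36) (21, 37) (27, 37) (33, 30) (39, 31) (45, 36) (51, 37) (57, 38) (63, 30) 
foot 228 [ 521.27203141 -171.32566192  110.93931755] (array([ 508.2, -182.7]), array([61.9, 62.9]), 6.0)
```

View pics/tray4.png

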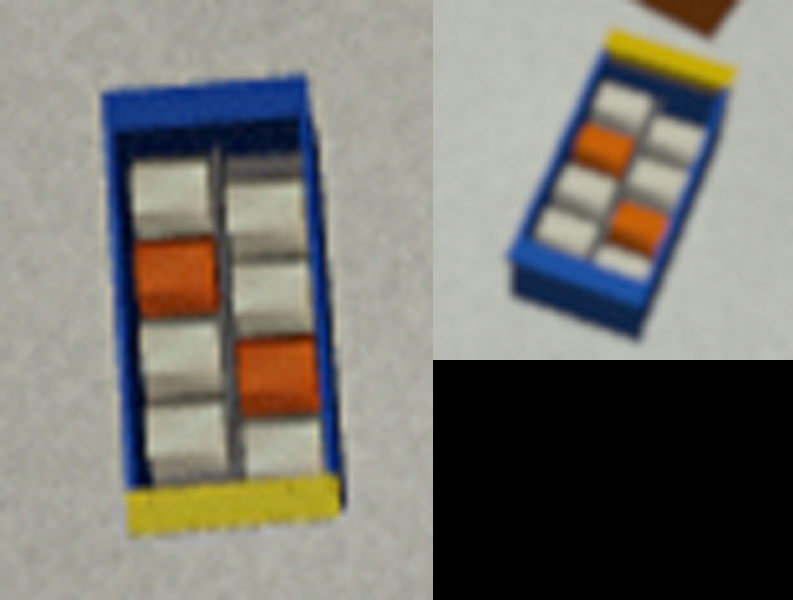

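All eight brick tops read 36–38 mm, about 26 mm above the bed. The orange ones at (175,275) and (277,375) are level and flat. Now I set the tamper down.

Emit:
arm_command(motion=[{"offset": [0,-0.001,0.035],"spin": 0},{"offset": [0,0,0.035],"spin": 0},{"offset": [0,0,0.015],"spin": 0},{"offset": [0,0,0.005],"spin": 0},{"offset": [0,0,0],"spin": 0}])

```text
time_s: 23.05
ee_pos: [506.4, -185.8, 76.3]
ee_rot: [-180.0, 0.1, -174.7]
force: [0.5, 0.1, -3.0]
gripper_width: 25.2
gripper_force: 50.0
```

Emit:
arm_command(motion=[{"offset": [0,0,0.001],"spin": 0},{"offset": [0,0,0.001],"spin": 0},{"offset": [0,0,0.001],"spin": 0},{"offset": [0,0,0],"spin": 0}])

```text
time_s: 23.55
ee_pos: [505.6, -185.8, 72.7]
ee_rot: [180.0, 0.0, -174.7]
force: [-0.2, -0.1, -3.4]
gripper_width: 25.3
gripper_force: 50.0
```

Emit:
arm_command(motion=[{"offset": [0,0,0.001],"spin": 0},{"offset": [0,0,0.001],"spin": 0},{"offset": [0,0,0.0005],"spin": 0},{"offset": [0,0,0],"spin": 0}])

```text
time_s: 24.05
ee_pos: [505.6, -185.7, 70.1]
ee_rot: [180.0, -0.0, -174.7]
force: [-0.0, -1.0, -3.4]
gripper_width: 25.4
gripper_force: 50.0
```

Emit:
arm_command(motion=[{"offset": [0,0,0.0005],"spin": 0},{"offset": [0,0,0.0005],"spin": 0},{"offset": [0,0,0],"spin": 0}])

```text
time_s: 24.42
ee_pos: [505.9, -185.9, 69.6]
ee_rot: [-180.0, 0.0, -174.7]
force: [-0.9, -1.0, 2.6]
gripper_width: 25.3
gripper_force: 50.0
```

Set down: the force changed from −3.4 to +2.6 N. I release and rise.

Emit:
arm_command(motion=[{"offset": [0,0,0],"spin": 0},{"offset": [0,0,0],"spin": 0},{"offset": [0,0,0],"spin": 0},{"offset": [0,0,0],"spin": 0},{"offset": [0,0,0],"spin": 0}], jaw=0.08)

```text
time_s: 25.05
ee_pos: [505.6, -185.7, 69.1]
ee_rot: [180.0, 0.0, -174.7]
force: [0.1, -0.4, 0.3]
gripper_width: 72.2
gripper_force: 0.0
```

Emit:
arm_command(motion=[{"offset": [0,0,0],"spin": 0},{"offset": [0,0,-0.01],"spin": 0},{"offset": [0,0,-0.03],"spin": 0},{"offset": [0,0,-0.05],"spin": 0},{"offset": [0,0,-0.04],"spin": 0}])

```text
time_s: 25.68
ee_pos: [506.0, -185.9, 201.8]
ee_rot: [-179.9, 0.1, -174.7]
force: [0.7, -0.2, -0.2]
gripper_width: 79.7
gripper_force: 0.0
```

Emit:
arm_command(motion=[{"offset": [0.06,0,0],"spin": 0},{"offset": [0.06,0,0],"spin": 0},{"offset": [0.05,0,0],"spin": 0},{"offset": [0,0,0],"spin": 0},{"offset": [0,0,0],"spin": 0}])

```text
time_s: 26.3
ee_pos: [337.3, -201.8, 200.0]
ee_rot: [-179.9, 0.1, -174.7]
force: [0.4, 0.0, 0.4]
gripper_width: 80.0
gripper_force: 0.0
```

```bash
python3 - <<'E'
from h import *
im,d=env.grab_frame('top'); cv2.imwrite('pics/top5.png',im); P=cloud('top',d); M=masks(im); z=P[...,2]
near=np.hypot(P[...,0]-507,P[...,1]+185)<80
t=near&M['red']&(z>92)&(z<105); print('cap',t.sum(),np.median(P[t],0))
f=near&M['grey']&(z>10)&(z<26); print('foot',f.sum(),np.median(z[f]),rect(P[f]))
b=near&M['black']&(z<9); print('mat',rect(P[b]))
for n in('drive','torch','funnels'):
    for r in env.boxes_of('top',n)[:1]: print(n,np.round(r['bbox']))
E
```

```text
cap 122 [ 507.09451981 -186.30575542   98.8866986 ]
foot 267 17.410907356245843 (array([ 507. , -186.9]), array([57.1, 60.1]), 4.4)
mat (array([ 507. , -185.1]), array([118. , 117.8]), 79.2)
drive [269.  99. 334. 144.]
torch [144. 155. 176. 183.]
funnels [448. 194. 487. 228.]
```

View pics/top5.png

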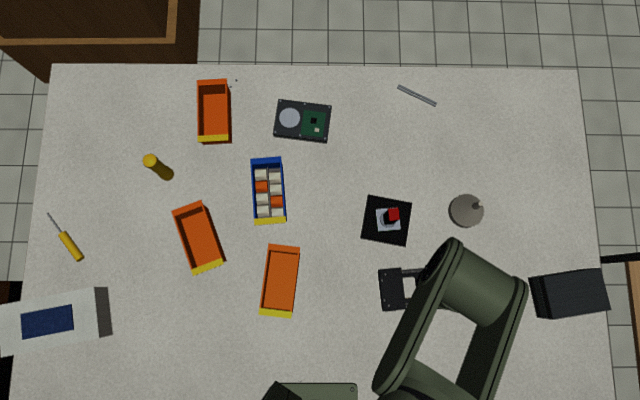

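The tamper stands upright at (391,215), less than 2 mm from the mat's centre. The bricks are level, and the drive, torch and funnels have not moved. Handing in.

```bash
python3 -c "
from workcell import env
print(env.job_done())"
```

```text
the job is handed in; nothing more can be done
None
```

I handed the job in, with no verdict returned: both halves were tamped at about 16 N for over a second, yellow end first, all eight bricks measure level, and the tamper stands released within 2 mm of the mat's centre.

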